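Push a reject through the dust flap of the reclaim box

TASK

The flat clay elephant on the shelf of the plywood reclaim box is a reject: push it along the shelf with the fingertips and on through the hanging dust flap until it drops into the box, then draw the fingers back so that the flap swings fully shut. Slide it only, do not pick it up, and leave the fish on the shelf and the timer and jar on the table where they are.

Things in the scene. Friction and masses are not known exactly. Their poses are not given: they have to be found in the camera images.
- reclaim_box: fixed plywood box with an open shelf in front, 311 x 258 x 150 mm (x, y, z). Origin on the table top, mid-width, straight under the flap's hinge axis; x points from the shelf through the flap into the box, z up. The chamber behind the shelf: x = -18 to 112 mm, y = -120 to +120 mm, floor 8 mm above the table
- shelf_edge (a point): middle of the shelf's inner edge, 18 mm in front of the shut flap, on the shelf top, 90 mm above the table. The level shelf runs from here 172 mm towards -x of the box, 120 mm to either side, open at its front end; side rails 9 mm thick stand 12 mm above it. Nothing is above the shelf. Past this edge things drop to the chamber floor
- roof_front (a point): middle of the front edge of the box's flat roof, on its top, 150 mm above the table, 8 mm behind the hinge axis (roof 8 mm thick). Two hinge posts, 142 mm high, stand beside the flap, from 0 to 12 mm in front of the axis, outside 120 mm from the middle line
- flap (a joint): aluminium dust flap, 234 mm wide, 3 mm thick, 60 g, on a 6 mm steel rod across the box at its x = 0, 140 mm above the table; 0 = hanging shut (vertical), grows (rad) as its lower edge swings into the box, up to 1.45; it cannot swing outward and falls shut by its own weight; less than 0.5 N at its lower edge opens it
- flap_edge (a point): middle of the lower edge of the flap, 55.5 mm from the hinge axis; when shut, 5.5 mm below the level of the shelf top, 18 mm past the shelf edge
- elephant_mid (a point): centre (half-way up, 4 mm above its underside) of the loose flat grey clay elephant pendant lying on the shelf, about 65 x 66 x 7 mm, about 40 g, the reject; it starts about 60 mm left or right of the shelf's middle line, turned at random. It tips in by itself once its centre is 10 to 30 mm past the shelf edge, at times only as the fingers draw back
- fish_mid (a point): centre (half-way up) of the loose flat blue clay fish pendant, about 74 x 68 x 8 mm, in the other half of the shelf; must stay
- timer_mid (a point): centre (half-way up) of the kitchen timer with a round ribbed top, 63 mm across and 43 mm high, loose on the table; must stay
- jar_mid (a point): centre (half-way up) of the glaze jar with a dark screw lid, 51 mm across and 60 mm high, loose on the table; must stay
- elephant: the same elephant; origin at the centre of its underside, its axes turn with it
Mind the look-alikes: they are no part of the job. What is shaped like the elephant but red is not meant.

How it is judged:
By the outcome, as a careful person would: the job done as asked, in the order asked, and still so for the second after the job is handed in, with the robot touching nothing.
It also fails if it takes over 48 s, if anything falls off the work surface, if the arm or the gripper's body presses on something with over 40 N, if the wrist force passes 120 N, or if a joint passes its speed limit or range.

ROBOT

A 6-joint arm with a two-finger parallel gripper is mounted at the origin on a cart in front of the work surface, level with it; the furniture and walls round the work are solid. World frame = base frame: x ahead of the robot, y to its left, z up, the work surface at z = 0. Lengths are in mm, angles in rad, forces in N, time in s.
With the tool pointing down it reaches from about 400 to 925 mm from the base axis. Payload 12.5 kg.
Tool frame: the origin (TCP) lies between the finger pads; the fingertips stand 19 mm ahead of it and the grasp point (between the pads) is the TCP (env.tips_ahead is the distance from the TCP to the fingertips, in mm); z points along the fingers, y is the line along which they close (so a half turn about z gives the same grasp; the last joint's range is limited). The gripper opens to 95 mm and grips with 3 to 60 N. Pads are 20 mm wide; open, the fingers measure 119 mm over their backs; the gripper's body (75 mm by 180 mm) begins 59 mm behind the grasp point.
Start: joints at [-1.431, 0.491, 1.559, -0, 1.092, -0.106], TCP at [152.105, -606.225, 233.661] pointing down, gripper open.
Joint ranges: [-3.1, 3.1], [-0.84, 2.19], [0.05, 2.79], [-1.13, 4.28], [0.06, 2.93], [-2.69, 2.69]. Speed limits (rad/s): [2.22, 2.22, 2.79, 3.14, 3.14, 3.14].

INTERFACE

Orientations are given as [roll, pitch, yaw] about the fixed x, y, z axes, in that order (R = Rz(yaw) Ry(pitch) Rx(roll)).
In Python, from cell import env gives the robot as it stands.
- The arm moves only by the shell command python3 -m crank 'ROWS'. ROWS is JSON, a list of rows, each a list of 5 numbers: the shift along the tool's x, y, z in mm, then the turn about the tool's z in degrees, then the finger opening in mm, from 0 to 95.1. In form: [[dx, dy, dz, yaw, grip], ...]. A call has 1 to 10 rows; each row is the pose to reach, as a shift and turn from the pose commanded when the call began, along the tool's axes at that moment; what a row does not reach only later rows make up. A row lasts 1/12 s, in which the tool goes at most 41.7 mm and 7.16 degrees, less where a joint would pass 70% of its speed; a pose out of reach is approached as far as the arm can. A call with a gripper value outside its range is refused whole. The fingers move at their own pace and stop on an object; the grip force is fixed at half the most. Time passes only in rows, so rows that repeat a pose let the fingers close. It gives the time, the measured TCP pose, the force, the opening and the grip force at its end, in the units of the state.
- env.state(): the state, without advancing time (a new reading comes with each control period).
- env.read_camera(name): name is "side" or "top" or "wrist"; returns a dict with "img" (400x640x3 uint8, blue, green, red), "K" (3x3 intrinsics, pixels), "pose" (4x4, takes a point from camera to world coordinates). Camera axes: x right, y down, z forward; pixel columns grow to the right and rows downward; lengths in mm; the calibration is good to about 2 mm. A picture is of the moment at which its call begins. There is no depth.
- env.job_done(): hands the job in; it is judged then, once.
The state is a dict: "t": time; "joints": joint angles; "qvel": joint speeds; "tau": joint torques, N m; "eef_pos": TCP position; "tcp_rot": TCP orientation; "ft_force": force on the tool from outside, world axes, zero at the start; "moment": the same for the moment, N m; "opening": opening from 0.0 (shut) to 1.0 (fully open); "grip_force": force on a finger pad.
Only numpy, scipy, OpenCV 4.12 (cv2) and the standard library are available. Lean on these libraries where they do the work, as an engineer would, in place of code of your own. Each camera call takes 0.05 s, during which the arm holds its last target. There are 200 camera calls.

## Working session

There is one attempt and no reset: what is moved stays moved. The work goes in short steps, Python scripts to look and compute and a shell command to move; the robot and the scene stay as the last step left them, time stands still between calls to the robot, and variables do not carry over. Pictures are saved under pics/ and viewed, at most 10 in all, crops included, and the job is handed in when it is done.

```bash
mkdir -p pics
python3 - <<'E'
from cell import env
import cv2,numpy as np
s=env.state();print(s['t'],s['eef_pos'],s['tcp_rot'],s['opening'])
for n in('top','side'):
    c=env.read_camera(n);cv2.imwrite(f'pics/{n}0.png',c['img']);np.savez(f'pics/{n}0.npz',**c);print(n,c['K'].tolist(),c['pose'].round(3).tolist())
E
```

```text
0.0 [ 152.09156372 -605.99849053  233.04895175] [-3.14050639e+00 -1.24573545e-04  2.45855409e-01] 0.9983751941426747
top [[491.9198576253387, 0.0, 314.5848284310101], [0.0, 491.9198576253387, 190.02856226046293], [0.0, 0.0, 1.0]] [[-0.022, -0.99, 0.14, 354.433], [-1.0, 0.025, 0.016, 16.695], [-0.019, -0.139, -0.99, 1391.189], [0.0, 0.0, 0.0, 1.0]]
side [[458.1228928059056, 0.0, 321.6644837619758], [0.0, 458.1228928059056, 201.5597426763842], [0.0, 0.0, 1.0]] [[1.0, 0.023, -0.003, 532.504], [0.01, -0.342, 0.94, -1185.731], [0.021, -0.94, -0.342, 572.899], [0.0, 0.0, 0.0, 1.0]]
```

View pics/top0.png

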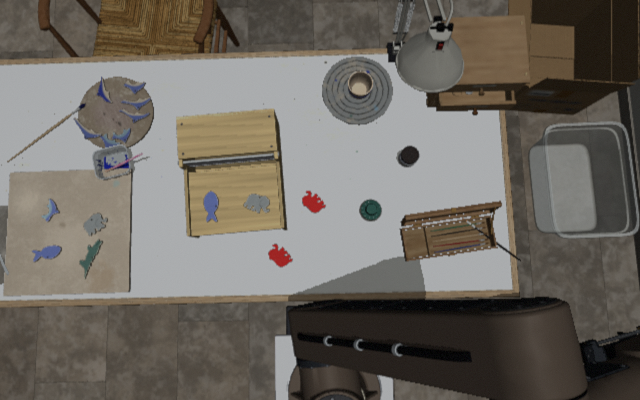

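View pics/side0.png

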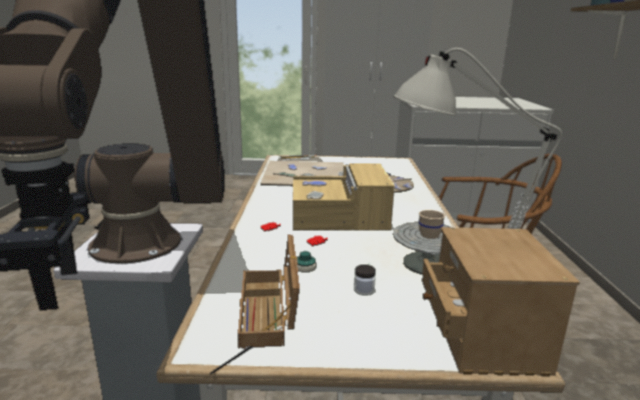

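Top view: the box has its shelf at about (236,200), roof at (228,133), and flap as the grey strip at (230,160). Elephant candidates are grey on the shelf (257,203), grey on the left board (95,223), and red at (313,202) and (280,256). The one meant is (257,203), since it is grey and on the shelf. The fish is at (211,207), timer (370,210), jar (408,156). I'll confirm with an enlarged crop and measure.

```bash
cat > h.py <<'E'
import cv2,numpy as np
def ray(c,p):
    d=np.linalg.inv(c['K'])@[p[0],p[1],1.]; return c['pose'][:3,3],c['pose'][:3,:3]@d
def onz(c,p,z):
    o,d=ray(c,p); return o+d*(z-o[2])/d[2]
def two(c1,p1,c2,p2):
    o1,d1=ray(c1,p1);o2,d2=ray(c2,p2)
    s=np.linalg.lstsq(np.c_[d1,-d2],o2-o1,rcond=None)[0]; a=o1+d1*s[0];b=o2+d2*s[1]; return (a+b)/2,np.linalg.norm(a-b)
def blob(img,box,lo,hi):
    x0,y0,x1,y1=box; h=cv2.cvtColor(img[y0:y1,x0:x1],cv2.COLOR_BGR2HSV)
    m=cv2.inRange(h,lo,hi); m=cv2.morphologyEx(m,cv2.MORPH_OPEN,np.ones((2,2)))
    cs=cv2.findContours(m,cv2.RETR_EXTERNAL,cv2.CHAIN_APPROX_NONE)[0]
    return max(cs,key=cv2.contourArea)[:,0]+[x0,y0]
def cen(ct):
    (x,y),*_=cv2.minAreaRect(ct.astype(np.float32)); return (x,y)
E
python3 - <<'E'
from h import *
t=np.load('pics/top0.npz');s=np.load('pics/side0.npz')
G=((0,0,60),(179,75,220));B=((105,76,60),(130,255,255))
a=cv2.resize(t['img'][100:245,165:300],None,fx=4,fy=4,interpolation=cv2.INTER_CUBIC)[:,:540]
b=cv2.resize(s['img'][155:235,280:400],None,fx=2,fy=2,interpolation=cv2.INTER_CUBIC)
b=np.vstack([b,np.zeros((580-160,240,3),np.uint8)])
cv2.imwrite('pics/crop0.png',np.hstack([a,b]))
et=blob(t['img'],(235,185,280,220),*G);es=blob(s['img'],(303,186,330,200),*G)
ft=blob(t['img'],(195,185,230,228),*B);fs=blob(s['img'],(295,175,335,188),*B)
for n,x,y in(('el',et,es),('fish',ft,fs)):
    print(n,cen(x),cv2.contourArea(x),cen(y),cv2.contourArea(y),two(t,cen(x),s,cen(y)),onz(t,cen(x),94))
e=np.array([onz(t,p,94)for p in et]);print('ext',e.min(0),e.max(0))
f=np.array([onz(t,p,94)for p in ft]);print('fish ext',f.min(0),f.max(0))
E
```

```text
el (258.1559753417969, 203.89199829101562) 341.0 (316.0, 195.5) 94.0 (array([507.11324683, 188.69701167,  92.44895673]), np.float64(6.143433049610121)) [503.84798576 188.26211595  94.        ]
fish (211.5, 206.5) 229.5 (318.0, 183.5) 8.0 (array([507.24767091, 313.76234812,  92.02117918]), np.float64(14.183799838273655)) [499.89932081 312.74758877  94.        ]
ext [478.92175075 156.64601181  94.        ] [530.72221964 223.3528488   94.        ]
fish ext [463.62140025 295.40417855  94.        ] [536.2712068  330.27579556  94.        ]
```

View pics/crop0.png

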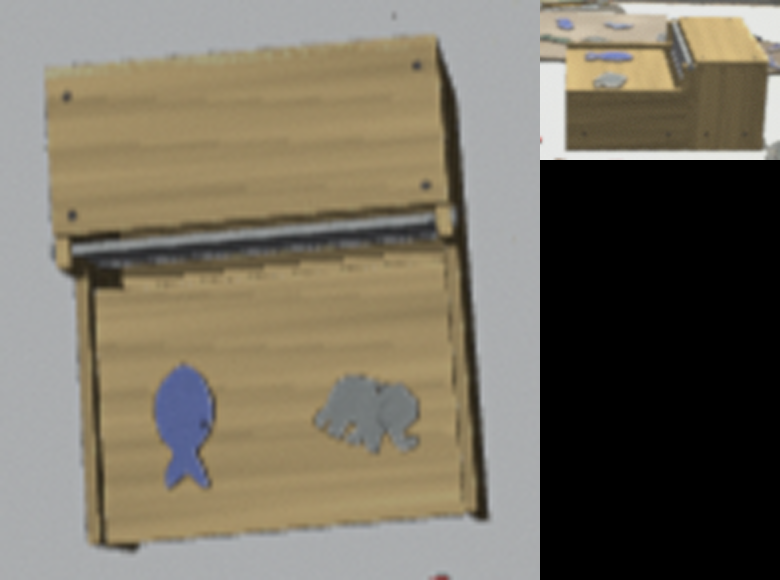

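The crop confirms it: the grey elephant is at crop (368,412), right half of the shelf, and the fish is at (184,425). Next, the box frame from the roof and shelf corners.

```bash
python3 - <<'E'
from h import *
t=np.load('pics/top0.npz')
P=lambda u,v,z:onz(t,(165+(u+.5)/4-.5,100+(v+.5)/4-.5),z)
bl,br=P(45,68,150),P(437,37,150);fl,fr=P(55,238,150),P(450,207,150)
sl,sr=P(92,543,102),P(478,515,102);l0,r0=P(77,275,102),P(460,242,102)
hl,hr=P(62,268,142),P(440,238,142)
for n in 'bl br fl fr sl sr l0 r0 hl hr'.split():print(n,eval(n).round(1))
for a,b in((bl,br),(fl,fr),(sl,sr)):
    d=(a-b)[:2];print('yaw',np.degrees(np.arctan2(-d[0],d[1])),np.linalg.norm(d))
for a,b in((sl,l0),(sr,r0)):
    d=(b-a)[:2];print('yaw side',np.degrees(np.arctan2(d[1],d[0])),np.linalg.norm(d))
yaw=np.mean([np.arctan2(-(a-b)[0],(a-b)[1]) for a,b in((bl,br),(fl,fr),(sl,sr))])
X=np.array([np.cos(yaw),np.sin(yaw)]);Y=np.array([-X[1],X[0]])
# origin estimates: roof front x=+8, roof back x=+121?; shelf front x=-190
m=lambda a,b:(a+b)[:2]/2
o1=m(fl,fr)-8*X;o2=m(sl,sr)+190*X;o3=m(bl,br)-121*X
print(np.degrees(yaw),o1,o2,o3)
O=(o1+o2+o3)/3;print('O',O,'X',X)
G=((0,0,60),(179,75,220));B=((105,76,60),(130,255,255))
for n,bx,c in(('el',(235,185,280,220),G),('fish',(195,185,230,228),B)):
    e=np.array([onz(t,p,97)[:2] for p in blob(t['img'],bx,*c)])-O
    e=np.c_[e@X,e@Y];print(n,e.min(0),e.max(0),e.mean(0))
    if n=='el':print(cv2.convexHull(e.astype(np.float32))[:,0].round().tolist())
E
python3 -c "
from cell import env;s=env.state();print(s['eef_pos'],s['tcp_rot'],s['joints'])"
```

```text
bl [732.5 395.3 150. ]
br [746.2 138.1 150. ]
fl [618.9 386.8 150. ]
fr [632.5 130.9 150. ]
sl [424.3 373.3 102. ]
sr [436.7 119.4 102. ]
l0 [603.4 385.9 102. ]
r0 [619.2 129.  102. ]
hl [600.6 384.3 142. ]
hr [614.  138.4 142. ]
yaw 3.055109868988537 257.48211202708086
yaw 3.0625877794673455 256.2184849690516
yaw 2.7994653459511283 254.24206107511682
yaw side 4.012458744482027 179.6029197918204
yaw side 2.999022220493876 182.78689709076565
2.972387664802337 [617.71160947 258.46012913] [620.23486219 256.21075534] [618.48129514 260.41823551]
O [618.8092556 258.36304  ] X [0.99865464 0.05185468]
el [-144.98747291  -96.28471085] [-91.32703125 -29.07547992] [-120.95094069  -65.4902421 ]
[[-91.0, -52.0], [-94.0, -47.0], [-96.0, -44.0], [-101.0, -38.0], [-116.0, -30.0], [-119.0, -29.0], [-124.0, -29.0], [-133.0, -39.0], [-140.0, -52.0], [-143.0, -60.0], [-143.0, -68.0], [-145.0, -84.0], [-145.0, -89.0], [-143.0, -92.0], [-140.0, -95.0], [-114.0, -96.0], [-102.0, -89.0], [-99.0, -86.0], [-92.0, -58.0], [-92.0, -55.0]]
fish [-153.07935859   41.9707705 ] [-79.84099205  77.04149042] [-118.77245559   59.82273965]
[ 152.08269349 -606.02970743  233.11212514] [-3.14059408e+00 -1.04557258e-04  2.45788414e-01] [-1.43059070e+00  4.91534380e-01  1.55934857e+00 -1.42197147e-06
  1.09171374e+00 -1.05582183e-01]
```

```bash
cat >> h.py <<'E'
O=np.array([618.8,258.4]);yaw=np.radians(3.0)
X=np.array([np.cos(yaw),np.sin(yaw)]);Y=np.array([-X[1],X[0]])
from scipy.spatial.transform import Rotation as R
def bx(x,y,z): return np.r_[O+x*X+y*Y,z]
def shift(env,w):
    s=env.state();r=R.from_euler('xyz',s['tcp_rot']);d=r.inv().apply(w-s['eef_pos'])
    print('t',s['t'],'shift',d.round(1),'yaw turn',round(np.degrees(s['tcp_rot'][2]-yaw),2))
def inbox(env):
    s=env.state();p=s['eef_pos'];q=p[:2]-O;print('box',(q@X).round(1),(q@Y).round(1),'z',p[2].round(1),'F',s['ft_force'].round(1),'op',round(s['opening']*95.1,1))
E
python3 - <<'E'
from h import *
from cell import env
shift(env,np.array([520,-280,233.7]));shift(env,bx(-165,-67,233.7))
E
```

```text
t 0.1 shift [ 4.362e+02 -2.267e+02 -3.000e-01] yaw turn 11.08
t 0.1 shift [ 4.882e+02 -6.909e+02  2.000e-01] yaw turn 11.08
```

```bash
python3 -m crank '[[36,-19,0,5,30],[72,-38,0,11,30],[109,-57,0,11,30],[145,-76,0,11,30],[181,-94,0,11,30],[218,-113,0,11,30],[254,-132,0,11,30],[290,-151,0,11,30],[327,-170,0,11,30],[363,-189,0,11,30]]'
python3 - <<'E'
from h import *
from cell import env
shift(env,bx(-165,-67,233.7))
E
```

```text
t: 0.93
eef_pos: [459.4, -332.9, 233.5]
tcp_rot: [-3.141, 0.0, 0.054]
ft_force: [0.7, -0.2, 0.5]
opening: 0.356
grip_force: 0.0
t 0.9333 shift [ 2.580e+01 -5.151e+02 -1.000e-01] yaw turn 0.08
```

```bash
python3 -m crank '[[26,-40,0,0,30],[26,-80,0,0,30],[26,-120,0,0,30],[26,-160,0,0,30],[26,-200,0,0,30],[26,-240,0,0,30],[26,-280,0,0,30],[26,-320,0,0,30],[26,-360,0,0,30],[26,-400,0,0,30]]' && python3 -m crank '[[0,-40,0,0,30],[0,-80,0,0,30],[0,-100,0,0,30],[0,-110,0,0,30],[0,-110,0,0,30],[0,-110,0,0,30]]'
python3 - <<'E'
from h import *
from cell import env
shift(env,bx(-165,-67,115));inbox(env)
c=env.read_camera('wrist');cv2.imwrite('pics/w1.png',c['img']);np.savez('pics/w1.npz',**c)
E
```

```text
t: 1.77
eef_pos: [462.0, 68.1, 233.6]
tcp_rot: [3.142, 0.0, 0.054]
ft_force: [0.3, -0.3, 0.3]
opening: 0.311
grip_force: 0.0
t: 2.27
eef_pos: [456.7, 175.7, 233.4]
tcp_rot: [3.141, 0.0, 0.055]
ft_force: [0.1, -0.3, -0.3]
opening: 0.315
grip_force: 0.0
t 2.2667 shift [  1.3  -7.1 118.4] yaw turn 0.13
box -166.3 -74.1 z 233.4 F [ 0.1 -0.3 -0.3] op 30.0
```

View pics/w1.png

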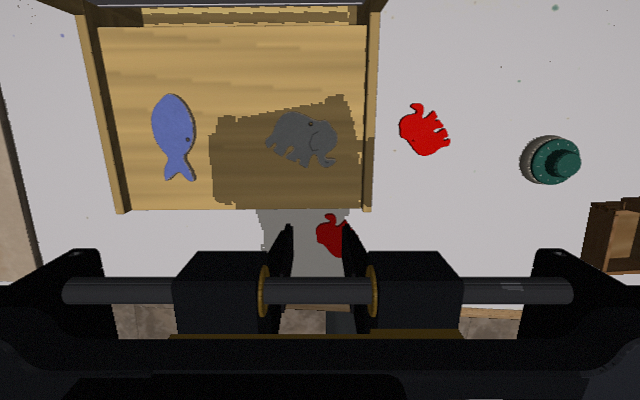

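The wrist view shows the grey elephant at (303,138), fish at (174,137), the shelf front edge from (122,213) to (370,210), and a red elephant off the shelf at (425,130). I'll check this against the top-view measurement.

Run:
```python
from h import *
c=np.load('pics/w1.npz')
tb=lambda p,z:(lambda q:np.array([q@X,q@Y]).round(1))(onz(c,p,z)[:2]-O)
for n,p,z in(('front L out',(122,213),102),('front R out',(370,210),102),('edge L',(100,27),90),('edge R',(367,24),90)):print(n,tb(p,z))
for v in(60,115):
    ct=blob(c['img'],(255,102,345,172),(0,0,50),(179,v,170));e=np.array([tb(p,97) for p in ct]);print(v,e.min(0),e.max(0),cen(ct),cv2.contourArea(ct))
ct=blob(c['img'],(255,102,345,172),(0,0,50),(179,60,170))
t=np.load('pics/top0.npz');et=blob(t['img'],(235,185,280,220),(0,0,60),(179,75,220))
print(two(c,cen(ct),t,cen(et)))
h=cv2.convexHull(np.array([tb(p,97) for p in ct]).astype(np.float32))[:,0];print(h.round().tolist())
```

```text
front L out [-188.   124.2]
front R out [-184.4 -126.5]
edge L [-16.9 120.3]
edge R [ -14.2 -117.2]
60 [-142.5  -92.2] [-90.3 -24.7] (306.7509765625, 140.06045532226562) 2449.5
115 [-142.5  -93.2] [-89.4 -23.8] (304.1172790527344, 140.97918701171875) 2667.5
(array([505.3419628 , 189.84596925,  81.37436338]), np.float64(0.1890223560088938))
[[-90.0, -46.0], [-91.0, -44.0], [-92.0, -42.0], [-93.0, -41.0], [-95.0, -39.0], [-98.0, -36.0], [-115.0, -25.0], [-117.0, -25.0], [-119.0, -25.0], [-121.0, -25.0], [-123.0, -27.0], [-130.0, -36.0], [-131.0, -38.0], [-142.0, -62.0], [-142.0, -64.0], [-142.0, -85.0], [-140.0, -87.0], [-140.0, -89.0], [-138.0, -91.0], [-136.0, -92.0], [-118.0, -92.0], [-114.0, -92.0], [-110.0, -92.0], [-107.0, -90.0], [-100.0, -85.0], [-98.0, -83.0], [-98.0, -82.0], [-90.0, -55.0]]
```

```bash
python3 -m crank '[[0,-12,30,0,30],[0,-12,70,0,30],[0,-12,100,0,30],[0,-12,115,0,30],[0,-12,115,0,30],[0,-12,115,0,30]]'; for i in 1; do python3 -m crank '[[0,0,1,0,30],[0,0,2,0,30],[0,0,3,0,30],[0,0,4,0,30],[0,0,4,0,30]]'; done
python3 - <<'E'
from h import *
from cell import env
inbox(env)
E
```

```text
t: 2.82
eef_pos: [456.3, 186.9, 118.5]
tcp_rot: [3.141, 0.001, 0.052]
ft_force: [-0.6, -0.4, -0.1]
opening: 0.314
grip_force: 0.0
t: 3.23
eef_pos: [456.2, 188.1, 114.9]
tcp_rot: [-3.142, -0.001, 0.054]
ft_force: [0.4, 0.3, 0.3]
opening: 0.316
grip_force: 0.0
box -166.1 -61.7 z 114.9 F [0.4 0.3 0.3] op 30.1
```

```bash
python3 -m crank '[[0,0,1,0,30],[0,0,2,0,30],[0,0,3,0,30],[0,0,3,0,30]]';  python3 -m crank '[[0,0,1,0,30],[0,0,1,0,30]]';python3 -m crank '[[0,0,1,0,30],[0,0,1,0,30]]'
```

```text
t: 3.57
eef_pos: [456.0, 188.1, 111.4]
tcp_rot: [3.141, 0.0, 0.054]
ft_force: [-0.2, 0.4, -0.2]
opening: 0.313
grip_force: 0.0
t: 3.73
eef_pos: [456.0, 188.1, 110.4]
tcp_rot: [3.141, 0.0, 0.054]
ft_force: [0.2, 0.4, 0.4]
opening: 0.317
grip_force: 0.0
t: 3.9
eef_pos: [456.1, 188.0, 109.5]
tcp_rot: [3.141, 0.0, 0.054]
ft_force: [-1.6, 0.2, 0.4]
opening: 0.315
grip_force: 0.0
```

Tips are at shelf level (90.5 mm), so I raise 2 mm and push slowly.

```bash
python3 -m crank '[[0,0,-2,0,30],[4,0,-2,0,30],[10,0,-2,0,30],[16,0,-2,0,30],[22,0,-2,0,30],[28,0,-2,0,30],[34,0,-2,0,30],[40,0,-2,0,30],[46,0,-2,0,30],[52,0,-2,0,30]]'; python3 -m crank '[[6,0,0,0,30],[12,0,0,0,30],[18,0,0,0,30],[24,0,0,0,30],[30,0,0,0,30],[36,0,0,0,30],[36,0,0,0,30]]'
python3 - <<'E'
from h import *
from cell import env
inbox(env)
a=env.read_camera('wrist');t=env.read_camera('top')
np.savez('pics/t2.npz',**t)
cv2.imwrite('pics/c2.png',np.hstack([cv2.resize(a['img'],(480,300)),cv2.resize(t['img'][130:230,170:270],(300,300),interpolation=cv2.INTER_CUBIC)]))
E
```

```text
t: 4.73
eef_pos: [508.6, 190.9, 111.6]
tcp_rot: [3.141, 0.0, 0.054]
ft_force: [-0.9, -0.0, -0.5]
opening: 0.311
grip_force: 0.1
t: 5.32
eef_pos: [545.1, 192.8, 111.6]
tcp_rot: [-3.142, -0.001, 0.054]
ft_force: [-0.6, -0.6, -0.3]
opening: 0.317
grip_force: 0.0
box -77.0 -61.6 z 111.6 F [-0.6 -0.6 -0.3] op 30.2
```

View pics/c2.png

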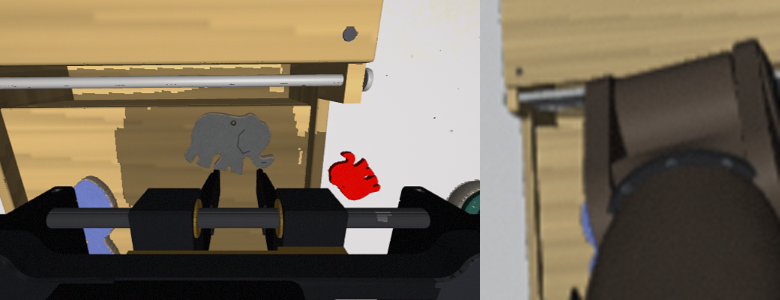

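The elephant now lies square in front of both fingers (crop centre about (230,142)), short of the flap. The fish is untouched. I push on.

```bash
python3 -m crank '[[6,0,0,0,30],[12,0,0,0,30],[18,0,0,0,30],[24,0,0,0,30],[30,0,0,0,30],[36,0,0,0,30],[41,0,0,0,30],[46,0,0,0,30],[46,0,0,0,30]]'
python3 - <<'E'
from h import *
from cell import env
inbox(env)
a=env.read_camera('wrist');t=env.read_camera('side')
cv2.imwrite('pics/c3.png',np.hstack([cv2.resize(a['img'],(480,300)),cv2.resize(t['img'][150:250,290:390],(300,300),interpolation=cv2.INTER_CUBIC)]))
E
```

```text
t: 6.17
eef_pos: [590.9, 195.3, 111.5]
tcp_rot: [-3.142, -0.001, 0.054]
ft_force: [-0.4, -0.2, 0.3]
opening: 0.315
grip_force: 0.0
box -31.2 -61.6 z 111.5 F [-0.4 -0.2  0.3] op 29.9
```

View pics/c3.png

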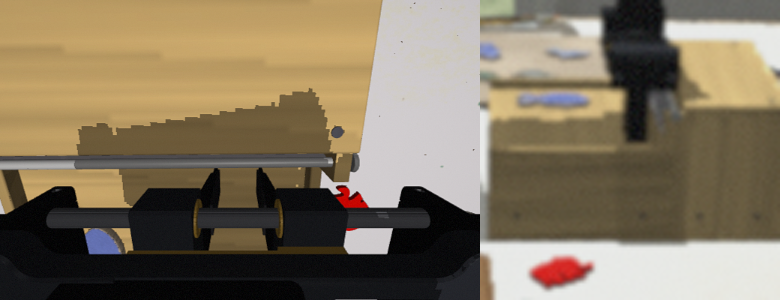

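The elephant has gone under the flap and the fingers are still short of the hinge rod. I push 11 mm more, then draw back.

```bash
python3 -m crank '[[4,0,0,0,30],[8,0,0,0,30],[11,0,0,0,30],[11,0,0,0,30],[11,0,0,0,30],[11,0,0,0,30]]'; python3 -m crank '[[-10,0,0,0,30],[-25,0,0,0,30],[-45,0,0,0,30],[-70,0,0,0,30],[-100,0,0,0,30],[-130,0,0,0,30],[-130,0,0,0,30],[-130,0,-30,0,30],[-130,0,-70,0,30],[-130,0,-110,0,30]]'
python3 - <<'E'
from h import *
from cell import env
inbox(env)
a=env.read_camera('wrist');t=env.read_camera('side')
cv2.imwrite('pics/c4.png',np.hstack([cv2.resize(a['img'],(480,300)),cv2.resize(t['img'][150:250,290:390],(300,300),interpolation=cv2.INTER_CUBIC)]))
E
```

```text
t: 6.77
eef_pos: [600.8, 195.8, 111.5]
tcp_rot: [3.141, 0.0, 0.054]
ft_force: [0.5, 0.7, 0.5]
opening: 0.314
grip_force: 0.0
t: 7.6
eef_pos: [470.7, 188.8, 222.7]
tcp_rot: [3.141, 0.002, 0.054]
ft_force: [0.4, -0.6, 0.5]
opening: 0.319
grip_force: 0.0
box -151.6 -61.8 z 222.7 F [ 0.4 -0.6  0.5] op 30.4
```

View pics/c4.png

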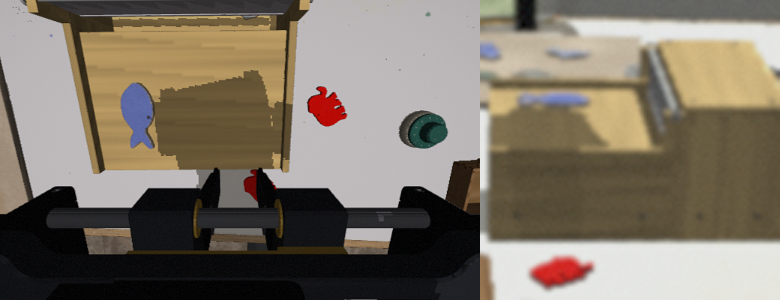

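The shelf is clear, and a grey bit shows in the gap by the flap at (250,15). I'll swing away and check the flap and gap in the top view.

```bash
python3 - <<'E'
from cell import env
import cv2
a=env.read_camera('wrist')['img']
cv2.imwrite('pics/w5.png',cv2.resize(a[0:60,80:420],None,fx=2.3,fy=2.3,interpolation=cv2.INTER_CUBIC))
E
python3 -m crank '[[0,40,0,0,30],[0,80,0,0,30],[0,120,0,0,30],[0,160,0,0,30],[0,200,0,0,30],[0,240,0,0,30],[0,280,0,0,30],[0,320,0,0,30],[0,350,0,0,30],[0,350,0,0,30]]'
python3 - <<'E'
from cell import env
import cv2,numpy as np
t=env.read_camera('top')['img'];w=cv2.imread('pics/w5.png')
a=cv2.resize(t[100:250,165:345],None,fx=2.8,fy=2.8,interpolation=cv2.INTER_CUBIC)
h=np.zeros((w.shape[0]+a.shape[0],max(w.shape[1],a.shape[1]),3),np.uint8)
h[:w.shape[0],:w.shape[1]]=w;h[w.shape[0]:,:a.shape[1]]=a
cv2.imwrite('pics/c5.png',h);print(h.shape)
E
```

```text
t: 8.58
eef_pos: [489.9, -165.2, 220.3]
tcp_rot: [3.141, 0.001, 0.05]
ft_force: [-0.7, -0.5, -0.2]
opening: 0.32
grip_force: 0.0
(558, 782, 3)
```

View pics/c5.png

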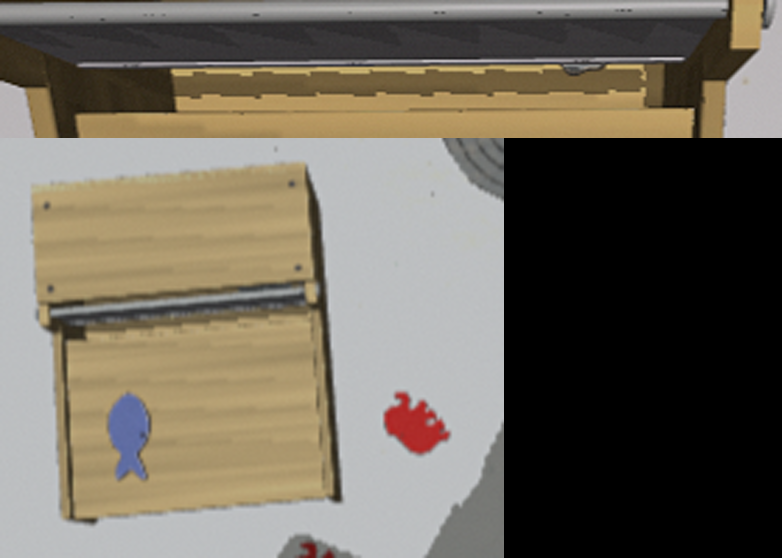

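Upper crop: the flap's lower edge is straight and level, with the elephant on the chamber floor at (585,68). Fish is in place. A quick numerical before/after check of the flap strip, fish, timer and jar, then hand-in.

Run:
```python
from cell import env
from h import *
import numpy as np
a=np.load('pics/top0.npz')['img'].astype(int);b=env.read_camera('top')['img'].astype(int)
for n,(x0,y0,x1,y1) in dict(flap=(178,148,282,172),fish=(195,185,230,228),jar=(394,143,424,170),timer=(356,195,386,225)).items():
    d=abs(a[y0:y1,x0:x1]-b[y0:y1,x0:x1]).max(2);print(n,d.mean().round(2),(d>40).sum())
s=env.state();print(s['t'],s['eef_pos'])
```

```text
flap 13.34 10
fish 15.74 0
jar 46.42 261
timer 73.48 638
8.6833 [ 489.36637817 -161.40441917  220.37163622]
```

```bash
python3 -c "
from cell import env
print(env.job_done())"
```

```text
the job is handed in; nothing more can be done
None
```

I pushed the grey elephant through the flap into the box, drew the fingers back and handed the job in at about 8.7 s. The last pictures show the flap shut and the fish in place; the arm hid the timer and jar, but it only passed well above the table there.

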